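Level the heaped caps and slide the tray home under the press head

ROBOT

A 6-joint arm with a two-finger parallel gripper is mounted at the origin on the work surface. World frame = base frame: x ahead of the robot, y to its left, z up, the work surface at z = 0. Lengths are in m, angles in degrees, forces in N, time in s.
With the tool pointing down it reaches from about 0.375 to 0.925 m from the base axis. Payload 5.7 kg.
Tool frame: the origin (TCP) lies midway between the tips of the shut fingers; the grasp point (between the pads) lies 19 mm behind it; z points along the fingers, y is the line along which they close (so a half turn about z gives the same grasp; the last joint's range is limited). The gripper opens to 85 mm and grips with 20 to 120 N. Pads are 22 mm wide; open, the fingers measure 114 mm over their backs; the gripper's body (76 mm by 85 mm) begins 54 mm behind the grasp point. The pads swing forward as they close: fully open they stand 13 mm farther back than shut.
Start: joints at [-77.756, 20.558, 86.54, -0, 72.909, -6.595], TCP at [0.194, -0.568, 0.196] pointing down, gripper open.
Joint ranges: [-170.27, 170.27], [-57.76, 135], [12.27, 136.19], [-55.21, 235.2], [11.17, 155.16], [-170.74, 170.74]. Speed limits (degrees/s): [136.94, 136.94, 180, 180, 180, 180].

INTERFACE

Orientations are given as a 3x3 rotation matrix whose columns are the frame's x, y, z axes.
In Python, from station import * gives the robot as it stands.
- The arm moves only by the tool jog_arm, never from a script. Its argument "increments" is text: rows parted by semicolons, each of 4 numbers parted by spaces: the shift along the tool's x, y, z in m, then the turn about the tool's z in rad. In form: tx ty tz spin; .... A call has 1 to 10 rows; each row shifts and turns the commanded pose from where the row before left it, along the tool's axes as they then stand; what a row does not reach is not made up. A row lasts 1/12 s, in which the tool goes at most 41.7 mm and 7.16 degrees, less where a joint would pass 70% of its speed; a pose out of reach is approached as far as the arm can. A call is refused whole if a number of a shift passes 0.0417 or a number of a turn 0.125, either way. A call with a gripper value outside its range is refused whole. "grip" is the opening, from 0 (shut) to 1 (fully open), set as the call begins (left out, the last holds). The fingers move at their own pace and stop on an object; "force" is the grip in N (left out, the last holds). Time passes only in rows, so rows that do not move let the fingers close. It gives the time, the measured TCP pose, the force, the opening and the grip force at its end, in the units of the state.
- observe(): the state, without advancing time (a new reading comes with each control period).
- camera(name): name is "scene" or "top" or "wrist"; returns a dict with "color" (400x640x3 uint8, blue, green, red), "camera_matrix" (3x3 intrinsics, pixels), "R" (3x3) and "t" (3): a world point X has camera coordinates R X + t; the wrist camera has in their place "mount" (4x4, takes a point from camera to tool coordinates, whose origin is the TCP and whose axes are the flange's). Camera axes: x right, y down, z forward; pixel columns grow to the right and rows downward; lengths in m; the calibration is good to about 2 mm. A picture is of the moment at which its call begins: read the wrist's pose just before it. There is no depth.
- close_job(): hands the job in; it is judged then, once.
The state is a dict: "t": time; "qpos": joint angles; "dq": joint speeds; "effort": joint torques, N m; "ee_pos": TCP position; "ee_rot": TCP orientation; "wrist_force": force on the tool from outside, world axes, zero at the start; "moment": the same for the moment, N m; "gripper_width": opening from 0.0 (shut) to 1.0 (fully open); "grasp_force": force on a finger pad.
Only numpy, scipy, OpenCV 4.12 (cv2) and the standard library are available. Lean on these libraries where they do the work, as an engineer would, in place of code of your own. Each camera call takes 0.05 s, during which the arm holds its last target. There are 200 camera calls.

TASK

Before moving the tray in, spread the heaped screw caps so that all six lie flat on the tray's floor, one deep. Then slide the tray along the bed, between the guides and in under the press head, until it is fully home against the stop, with all the caps still lying flat in it. Nothing may bump the head, and leave the other things on the bench where they are.

Things in the scene. Friction and masses are not known exactly. Their poses are not given: they have to be found in the camera images.
- press: Grey C-frame press (fixed) on a long aluminium slide bed. Its +y is the way the tray slides home, in under the head; +x across the bed, z up. Origin on the table under the bed's middle line. In its frame (mm): bed x -100..100, y -380..480, top at z = 10. Head over y 120..300; the arm above it x -80..80, y 115..355, z 180..330; column x -90..90, y 325..465, 330 high.
- guides (a point): Start of the straight channel between the two guide rails, on the middle line at bed height; press axes, here y = 80 mm in the press frame. Rails' inner faces at x = +-60, 10 wide, 12 high, running on to the stop; in the 60 mm before this point they flare out to x = +-90.
- head: The press head, a fixed flat steel platen 130 (x) x 180 (y) x 12 mm with a grey block 110 x 150 x 45 on it, hanging over the bed. Origin at the centre of its underside, 28 mm above the bed plate; axes as the press.
- bed_stop (a point): Middle of the stop bar's face at the far end of the channel, at bed height, y = 300 mm in the press frame: where the tray's front edge comes to rest; the bar is 16 high. Axes as the press.
- tray: Loose grey plastic tray, 112 mm wide (x), 305 long (y), 0.45 kg; its +y end goes in first. Origin at the centre of its underside; floor 5 thick. The caps' compartment is at its +y end: inside x -51..51, y -22.5..147.5, walls 5 thick, tops at z = 22; behind it a bare floor up to the end wall.
- tray_front (a point): Middle of the tray's front edge (y = +152.5), at its underside.
- tray_end_wall (a point): Middle of the outer face (tray y = -152.5) of the upright wall at the tray's rear end, 20 mm above the underside; tray axes. The wall is 112 mm wide, 10 thick, top at tray z = 35; it stays 120 mm outside the head when the tray is home.
- cap_a: White ribbed screw cap, a disc 36 mm across and 14 mm high, 20 g; six alike. Origin at its centre, 7 mm from either face, z its axis. The origin is 12 mm above the tray's underside when the cap lies flat on the tray floor, 26 mm when it lies on another cap.
- cap_b: White ribbed screw cap, a disc 36 mm across and 14 mm high, 20 g; six alike. Origin at its centre, 7 mm from either face, z its axis. The origin is 12 mm above the tray's underside when the cap lies flat on the tray floor, 26 mm when it lies on another cap.
- cap_c: White ribbed screw cap, a disc 36 mm across and 14 mm high, 20 g; six alike. Origin at its centre, 7 mm from either face, z its axis. The origin is 12 mm above the tray's underside when the cap lies flat on the tray floor, 26 mm when it lies on another cap.
- cap_d: White ribbed screw cap, a disc 36 mm across and 14 mm high, 20 g; six alike. Origin at its centre, 7 mm from either face, z its axis. The origin is 12 mm above the tray's underside when the cap lies flat on the tray floor, 26 mm when it lies on another cap.
- cap_e: White ribbed screw cap, a disc 36 mm across and 14 mm high, 20 g; six alike. Origin at its centre, 7 mm from either face, z its axis. The origin is 12 mm above the tray's underside when the cap lies flat on the tray floor, 26 mm when it lies on another cap.
- cap_f: White ribbed screw cap, a disc 36 mm across and 14 mm high, 20 g; six alike. Origin at its centre, 7 mm from either face, z its axis. The origin is 12 mm above the tray's underside when the cap lies flat on the tray floor, 26 mm when it lies on another cap.
- block: Bystander: loose dark steel setting block 24 x 50 x 22 mm on the bed beside the right-hand (press +x) guide rail.
- tape: Bystander: cardboard tape core, 90 mm across, 25 high, on the table beside the bed.
- brush: Bystander: hand brush lying on the table on the robot's side of the bed.
- screwdriver: Bystander: screwdriver lying on the table beyond the bed.

How it is judged:
By the outcome, as a careful person would: the job done as asked, in the order asked, and still so for the second after the job is handed in, with the robot touching nothing.
It also fails if it takes over 72 s, if anything falls off the work surface, if the arm or the gripper's body presses on something with over 40 N, if the wrist force passes 120 N, or if a joint passes its speed limit or range.

## Working session

There is one attempt and no reset: what is moved stays moved. The work goes in short steps, Python scripts to look and compute and a tool call to move; the robot and the scene stay as the last step left them, time stands still between calls to the robot, and variables do not carry over. Pictures are saved under pics/ and viewed, at most 10 in all, crops included, and the job is handed in when it is done.

Besides the shell and the picture viewer there is one more tool, called after "Request:" as name(argument=value, ...) on one line, values as JSON. jog_arm: Moves the arm, as the interface text tells. Its arguments: {"type":"object","properties":{"increments":{"type":"string"},"grip":{"type":"number"},"force":{"type":"number"}},"required":["increments"]}

```bash
mkdir -p pics; ls
python3 - <<'E'
from station import *
import cv2,numpy as np
s=observe();print(s['t'],s['ee_pos'],s['ee_rot'],s['gripper_width'])
for n in("scene","top"):
    c=camera(n);cv2.imwrite(f'pics/{n}0.png',c['color'])
    print(n,c['camera_matrix'],c['R'],c['t'])
    np.savez(f'{n}.npz',K=c['camera_matrix'],R=c['R'],t=c['t'])
E
```

```text
pics
0.0 [ 0.19357245 -0.56712029  0.19563898] [[ 9.46440952e-01  3.22876713e-01 -3.90149516e-04]
 [ 3.22876872e-01 -9.46439203e-01  1.83333410e-03]
 [ 2.22688092e-04 -1.86111273e-03 -9.99998243e-01]] 0.9987517970501817
scene [[404.19933331   0.         315.2991276 ]
 [  0.         404.19933331 201.6321013 ]
 [  0.           0.           1.        ]] [[-0.68100171  0.73226319 -0.0052239 ]
 [ 0.52741624  0.48552108 -0.69720972]
 [-0.5080047  -0.47755618 -0.71684819]] [ 0.36547954 -0.25067969  1.11682272]
top [[439.64956749   0.         309.66036843]
 [  0.         439.64956749 192.7485329 ]
 [  0.           0.           1.        ]] [[ 2.17682860e-02 -9.99749140e-01  5.27254488e-03]
 [-9.77871305e-01 -2.23889191e-02 -2.08005881e-01]
 [ 2.08071747e-01 -6.27938842e-04 -9.78113364e-01]] [5.51732382e-04 5.62715714e-01 8.43051658e-01]
```

View pics/top0.png

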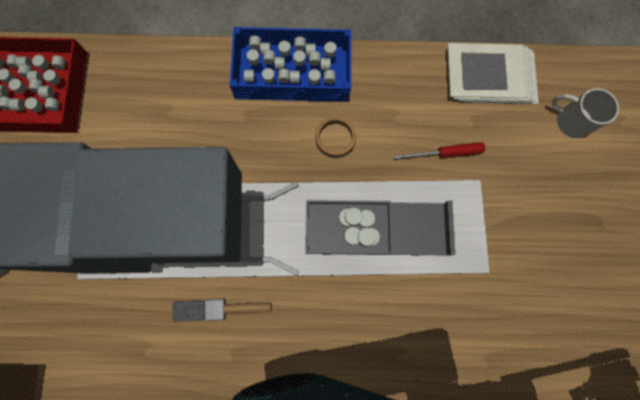

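View pics/scene0.png

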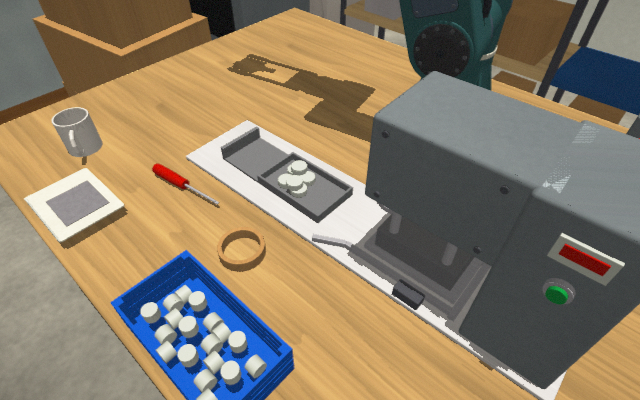

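The top view has the press bed running left-right: tray at (306..454, 200..256), caps heaped at (340..380, 208..246), and the guides' flare at (262..298, 184..274). The scene view shows the cap stack around (297,177). I'll enlarge both.

Run:
```python
import cv2,numpy as np
a=cv2.imread('pics/top0.png')[170:285,240:500]
b=cv2.imread('pics/scene0.png')[145:225,215:360]
a=cv2.resize(a,(780,345),interpolation=cv2.INTER_CUBIC)
b=cv2.resize(b,None,fx=3,fy=3,interpolation=cv2.INTER_CUBIC)
o=np.zeros((345+240,780,3),np.uint8);o[:345]=a;o[345:,:435]=b
cv2.imwrite('pics/crop0.png',o)
```

```text
(no output)
```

View pics/crop0.png

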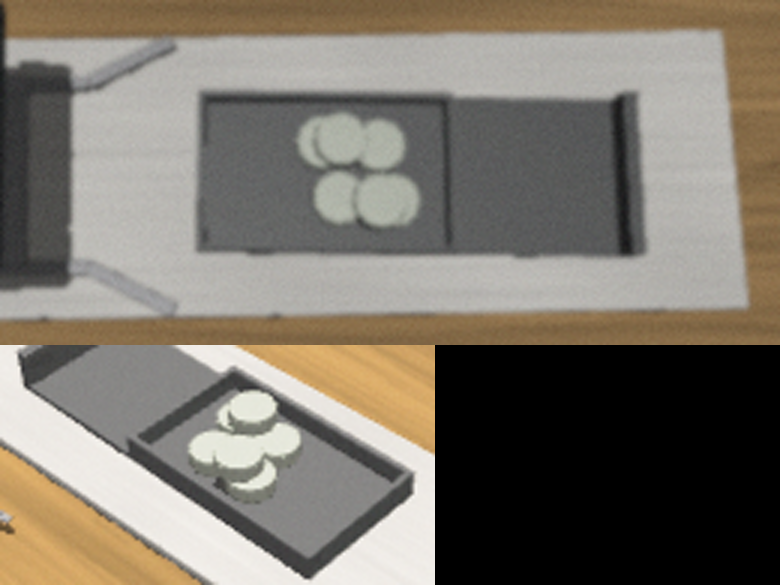

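Enlarged: two caps lie on top, centred at crop (341,138) and (382,200). Four lie on the floor at about (322,141), (380,145), (339,197) and (394,200). The tray corners are at (200,93), (198,250), (638,93) and (644,253). Next I fit the poses.

```bash
cat > h.py <<'E'
import numpy as np
from scipy.optimize import least_squares
C={n:np.load(n+'.npz') for n in('top','scene')}
def proj(n,X):
    c=C[n];p=c['R']@X+c['t'];p=c['K']@p;return p[:2]/p[2]
def ray(n,uv,z):
    c=C[n];o=-c['R'].T@c['t'];d=c['R'].T@np.linalg.inv(c['K'])@np.array([*uv,1.])
    return o+d*(z-o[2])/d[2]
def tc(u,v):return np.array([u/3+240,v/3+170])-0.33
def fit(obs,z0):
    def w(q,P):
        c,s=np.cos(q[2]),np.sin(q[2]);return np.array([q[0]+c*P[0]-s*P[1],q[1]+s*P[0]+c*P[1],z0+P[2]])
    f=lambda q:np.concatenate([proj(n,w(q,np.array(P)/1000))-uv for n,uv,P in obs])
    r=least_squares(f,[.6,0,0],loss='soft_l1');return r.x,f(r.x).reshape(-1,2).round(1)
E
python3 - <<'E'
from h import *
press=[('top',tc(721,31),(100,-380,10)),('top',tc(748,306),(-100,-380,10)),('top',tc(173,43),(88,20,22)),('top',tc(174,310),(-92,20,22)),
('scene',(188,157),(100,-380,10)),('scene',(249,122),(-100,-380,10))]
q,r=fit(press,0);print('press',q,np.degrees(q[2]));print(r.tolist())
tray=[('top',tc(200,93),(56,152.5,22)),('top',tc(198,251),(-56,152.5,22)),('top',tc(638,93),(56,-152.5,35)),('top',tc(644,253),(-56,-152.5,35)),
('scene',(352.3,188.3),(-56,152.5,22)),('scene',(317.7,217.3),(56,152.5,22)),('scene',(222,149),(56,-152.5,35)),('scene',(258,127),(-56,-152.5,35))]
t,r=fit(tray,.01);print('tray',t,np.degrees(t[2]));print(r.tolist())
def to(q,X):
    c,s=np.cos(q[2]),np.sin(q[2]);d=X[:2]-q[:2];return (np.array([c*d[0]+s*d[1],-s*d[0]+c*d[1]])*1000).round(1)
print('tray in press',to(q,t))
for k,u,v,z in[('A',341,138,.043),('B',382,200,.043),('fl',322,141,.029),('fr',380,145,.029),('gl',339,197,.029),('gr',394,200,.029)]:
    X=ray('top',tc(u,v),z);print(k,X.round(4),to(t,X))
E
```

```text
press [0.49700806 0.01840395 0.03520347] 2.017010461804541
[[-0.2, -0.1], [-0.2, 1.2], [-0.8, 2.2], [-0.5, -1.6], [-2.7, -1.0], [-1.8, -2.4]]
tray [ 0.49854965 -0.13082636  0.00746529] 0.4277294259052815
[[-1.1, -1.1], [-1.3, -0.3], [-0.6, -0.1], [0.4, 0.8], [0.7, -0.7], [-0.1, -0.7], [-1.7, -1.8], [-1.5, -0.9]]
tray in press [  -3.7 -149.2]
A [ 0.5196 -0.0782  0.043 ] [21.5 52.4]
B [ 0.4774 -0.1063  0.043 ] [-20.9  24.7]
fl [ 0.5195 -0.0664  0.029 ] [21.4 64.3]
fr [ 0.5175 -0.107   0.029 ] [19.2 23.7]
gl [ 0.4805 -0.0783  0.029 ] [-17.7  52.6]
gr [ 0.4792 -0.1165  0.029 ] [-19.2  14.5]
```

Request:
jog_arm(increments="0 0 0 0.107; 0 0 0 0.107; 0 0 0 0.107; 0.02 -0.03 0 0; 0.02 -0.03 0 0; 0.02 -0.03 0 0; 0.02 -0.03 0 0; 0.02 -0.03 0 0; 0.02 -0.03 0 0; 0.02 -0.03 0 0", grip=0.62)

```text
t: 0.93
ee_pos: [0.3325, -0.3549, 0.1962]
ee_rot: [[1.0, 0.007, -0.0], [0.007, -1.0, 0.001], [-0.0, -0.001, -1.0]]
wrist_force: [0.0, -1.0, 0.3]
gripper_width: 0.625
grasp_force: 0.0
```

Request:
jog_arm(increments="0.02 -0.03 0 0; 0.02 -0.03 0 0; 0.02 -0.03 0 0; 0.02 -0.03 0 0; 0.02 -0.03 0 0; 0.02 -0.03 0 0; 0.02 -0.03 0 0; 0.02 -0.03 0 0; 0.02 -0.03 0 0; 0 0 0 0")

```text
t: 1.77
ee_pos: [0.5128, -0.0804, 0.1964]
ee_rot: [[1.0, 0.012, 0.002], [0.012, -1.0, 0.003], [0.002, -0.003, -1.0]]
wrist_force: [0.7, 0.3, -0.1]
gripper_width: 0.615
grasp_force: 0.0
```

Run:
```python
from station import *
import cv2,numpy as np
s=observe();print(s['ee_pos'],s['ee_rot'])
c=camera('wrist');cv2.imwrite('pics/w0.png',c['color']);print(c['mount'],c['camera_matrix'])
np.savez('w0.npz',p=s['ee_pos'],R=s['ee_rot'],M=c['mount'],K=c['camera_matrix'])
```

```text
[ 0.5128495  -0.08037481  0.19641037] [[ 0.99992791  0.01183987  0.00199917]
 [ 0.01183458 -0.99992649  0.00263916]
 [ 0.00203027 -0.00261531 -0.99999452]]
[[ 1.53006838e-03 -9.47207837e-01 -3.20616550e-01  8.39890216e-02]
 [ 9.99998816e-01  1.39696549e-03  6.45162921e-04 -3.05076912e-04]
 [-1.63213119e-04 -3.20617158e-01  9.47208853e-01 -1.77370565e-01]
 [ 0.00000000e+00  0.00000000e+00  0.00000000e+00  1.00000000e+00]] [[344.47834329   0.         324.73184563]
 [  0.         344.47834329 200.72746079]
 [  0.           0.           1.        ]]
```

View pics/w0.png

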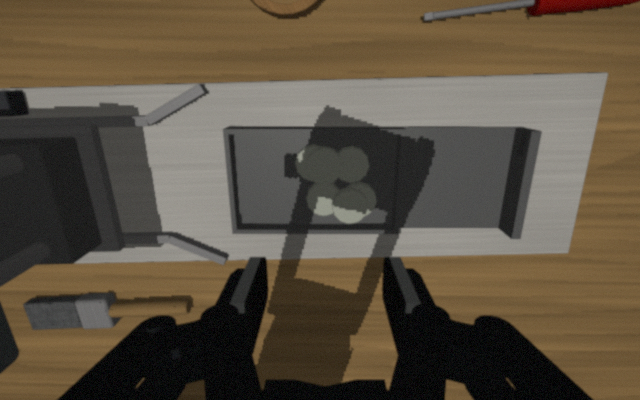

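Wrist view: top caps at (318,164) and (354,200). Tray corners are at (225,128), (233,232), (539,130) and (520,237), and the rail flare starts at (145,122) and (163,235). I'll compare these with the first fit.

```bash
cat >> h.py <<'E'
def load_w(f):
    d=np.load(f);T=np.eye(4);T[:3,:3]=d['R'];T[:3,3]=d['p'];T=np.linalg.inv(T@d['M'])
    C['w']=dict(K=d['K'],R=T[:3,:3],t=T[:3,3])
def to(q,X):
    c,s=np.cos(q[2]),np.sin(q[2]);d=X[:2]-q[:2];return (np.array([c*d[0]+s*d[1],-s*d[0]+c*d[1]])*1000).round(1)
E
python3 - <<'E'
from h import *
load_w('w0.npz')
t,r=fit([('w',(225,128),(56,152.5,22)),('w',(233,232),(-56,152.5,22)),('w',(539,130),(56,-152.5,35)),('w',(521,238),(-56,-152.5,35))],.01);print(t,r.tolist())
p,r=fit([('w',(607,73),(100,-380,10)),('w',(570,252),(-100,-380,10)),('w',(206,86),(90,20,22)),('w',(227,258),(-90,20,22)),
('top',tc(721,31),(100,-380,10)),('top',tc(748,306),(-100,-380,10))],0);print(p,r.tolist())
for k,u,v,z in[('A',318,164,.043),('B',354,200,.043)]:
    X=ray('w',(u,v),z);print(k,X.round(4),to(t,X))
print('tray in press',to(p,t),np.degrees(t[2]-p[2]))
E
```

```text
[ 0.50134023 -0.13286069  0.01192388] [[-2.0, -0.4], [-0.4, 0.8], [4.1, -0.2], [0.3, 0.5]]
[0.49941301 0.01482683 0.03402796] [[4.1, -0.9], [-0.5, 1.9], [-0.9, 5.6], [-1.2, -1.0], [1.4, -1.0], [1.4, 0.3]]
A [ 0.523  -0.0731  0.043 ] [22.4 59.5]
B [ 0.4864 -0.1098  0.043 ] [-14.7  23.2]
tray in press [  -3.1 -147.7] -1.2664706358309938
```

Request:
jog_arm(increments="0.008 -0.003 0.03 0; 0 0 0.04 0; 0 0 0.04 0; 0 0 0.03 0; 0 0 0.015 0; 0 0 0.009 0; 0 0 0 0; 0 0 0 0")

```text
t: 2.48
ee_pos: [0.5179, -0.0829, 0.0327]
ee_rot: [[1.0, 0.007, -0.0], [0.007, -1.0, -0.0], [-0.0, -0.0, -1.0]]
wrist_force: [1.3, 0.0, 0.2]
gripper_width: 0.616
grasp_force: 0.0
```

Request:
jog_arm(increments="0 0 0 0; 0 0 0 0; 0 0 0 0; 0 0 0 0; 0 0 0 0; 0 0 0 0", grip=0.25, force=25)

```text
t: 2.98
ee_pos: [0.5182, -0.0823, 0.0329]
ee_rot: [[1.0, 0.008, 0.001], [0.008, -1.0, -0.0], [0.001, 0.0, -1.0]]
wrist_force: [-0.6, -0.2, -0.4]
gripper_width: 0.25
grasp_force: 0.0
```

```bash
cat > look.py <<'E'
import sys,cv2,numpy as np
from station import *
n=sys.argv[1];s=observe();c=camera('wrist')
np.savez(n+'.npz',p=s['ee_pos'],R=s['ee_rot'],M=c['mount'],K=c['camera_matrix'])
d=camera('scene')['color'][135:235,205:365]
o=np.zeros((600,640,3),np.uint8);o[:300]=c['color'][100:]
o[300:]=cv2.resize(d,(480,300),interpolation=cv2.INTER_CUBIC)[:, :480] if 0 else 0
o[300:,:480]=cv2.resize(d,(480,300),interpolation=cv2.INTER_CUBIC)
cv2.imwrite(f'pics/{n}.png',o);print(s['t'],s['ee_pos'],s['gripper_width'],s['wrist_force'])
E
python3 look.py w1
```

```text
2.9833 [ 0.5181558  -0.08226724  0.03287803] 0.24960942034107306 [-0.58017032 -0.18598522 -0.40550257]
```

View pics/w1.png

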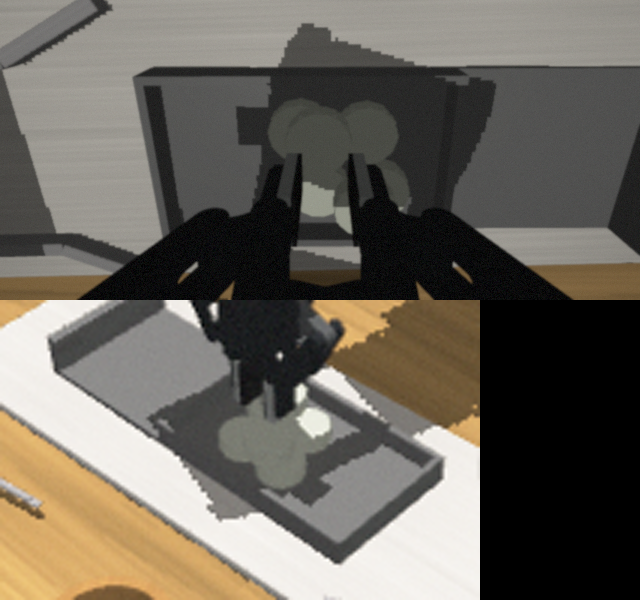

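The wrist view shows the fingers shut short of cap A. Cap A is at crop (319,140), full (319,240), and the fingertips are at (298..357,155). Cap B is at about (372,195), full row 295.

Run:
```python
from h import *
load_w('w1.npz');d=np.load('w1.npz');p=d['p'];R=d['R']
print('TCP px',proj('w',p), [proj('w',p+R@np.array([0,s*.0105,0])) for s in(1,-1)],[proj('w',p+R@np.array([s*.011,.0105,0])) for s in(1,-1)])
for k,u,v,z in[('A',319,240,.043),('A on floor',319,240,.029),('fl',295,230,.029),('fr',367,230,.029),('B',372,295,.043)]:
    print(k,ray('w',(u,v),z).round(4))
```

```text
TCP px [325.00182866 240.81723936] [array([343.55594738, 240.84173065]), array([306.44642463, 240.79274638])] [array([343.93300352, 222.83003439]), array([343.19229145, 258.2133085 ])]
A [ 0.5234 -0.079   0.043 ]
A on floor [ 0.5168 -0.0788  0.029 ]
fl [ 0.523  -0.0651  0.029 ]
fr [ 0.5233 -0.1062  0.029 ]
B [ 0.4896 -0.1091  0.043 ]
```

Run:
```python
from h import *
load_w('w0.npz'); W=C['w']; load_w('w1.npz')
p=np.load('w1.npz')['p'];p0=np.load('w0.npz')['p']
for h in(0,.01,.02,.03,.04,.05):
    q=[proj('scene',p+np.array([dx,dy,h])) for dx in(.011,-.011) for dy in(.0105,.025)]
    w=[proj('w',p+np.array([.011,s*.0105,h])) for s in(1,-1)]
    C['v']=W; v=[proj('v',p0+np.array([.011,s*.026,h])) for s in(1,-1)]
    f=lambda a:np.round(a,0).astype(int).tolist()
    print(h,'scenecrop',[f(((x-[205,135])*3+[0,300])) for x in q],'w1crop',f(np.array(w)-[0,100]),'w0',f(v))
```

```text
0 scenecrop [[264, 458], [278, 468], [285, 443], [300, 452]] w1crop [[306, 123], [344, 123]] w0 [[278, 222], [372, 223]]
0.01 scenecrop [[263, 448], [278, 458], [285, 433], [300, 442]] w1crop [[305, 130], [345, 130]] w0 [[276, 229], [374, 231]]
0.02 scenecrop [[262, 438], [277, 447], [285, 422], [299, 431]] w1crop [[304, 138], [346, 138]] w0 [[273, 237], [377, 239]]
0.03 scenecrop [[262, 427], [277, 437], [284, 411], [299, 421]] w1crop [[303, 147], [347, 147]] w0 [[270, 246], [380, 248]]
0.04 scenecrop [[261, 416], [276, 426], [284, 401], [299, 410]] w1crop [[302, 157], [349, 157]] w0 [[267, 256], [383, 258]]
0.05 scenecrop [[260, 405], [276, 415], [283, 390], [298, 399]] w1crop [[300, 168], [350, 169]] w0 [[263, 267], [387, 269]]
```

All three views put the visible fingertips about 40 mm above the reported TCP. I'll go lower in careful steps and watch the force.

Request:
jog_arm(increments="0.004 -0.004 0 0; 0 0 0 0; 0 0 0 0; 0 0 0.012 0; 0 0 0.01 0; 0 0 0.006 0; 0 0 0 0", grip=0.62)

```text
t: 3.67
ee_pos: [0.5205, -0.0778, 0.003]
ee_rot: [[1.0, 0.008, -0.003], [0.008, -1.0, 0.001], [-0.003, -0.001, -1.0]]
wrist_force: [-0.6, 0.6, -0.2]
gripper_width: 0.621
grasp_force: 0.0
```

Request:
jog_arm(increments="0 0 0.005 0; 0 0 0 0; 0 0 0.003 0; 0 0 0 0; 0 0 0.002 0; 0 0 0 0")

```text
t: 4.17
ee_pos: [0.5219, -0.0783, -0.0056]
ee_rot: [[1.0, 0.008, 0.0], [0.008, -1.0, 0.0], [0.0, -0.0, -1.0]]
wrist_force: [0.8, -0.2, -0.5]
gripper_width: 0.624
grasp_force: 0.0
```

Request:
jog_arm(increments="0 0 0 0; 0 0 0 0; 0 0 0 0; 0 0 0 0; 0 0 0 0; 0 0 0 0", grip=0.3, force=20)

```text
t: 4.67
ee_pos: [0.522, -0.0782, -0.0053]
ee_rot: [[1.0, 0.008, 0.0], [0.008, -1.0, 0.0], [0.0, -0.0, -1.0]]
wrist_force: [-1.6, 0.8, 3.6]
gripper_width: 0.411
grasp_force: 20.1
```

Request:
jog_arm(increments="0 0 -0.012 0; 0 0 -0.02 0; 0 0 -0.018 0; 0 0 0 0.121; 0 0 0 0.121; 0 0 0 0.121; 0 0 0 0.121; 0 0 0 0.121; 0 0 0 0.121; 0 0 0 0.121")

```text
t: 5.5
ee_pos: [0.5218, -0.0782, 0.0443]
ee_rot: [[0.664, -0.748, -0.0], [-0.748, -0.664, 0.0], [-0.0, 0.0, -1.0]]
wrist_force: [-0.5, -0.1, -0.6]
gripper_width: 0.411
grasp_force: 20.1
```

Request:
jog_arm(increments="0 0 0 0.121; 0 0 0 0.121; 0 0 0 0.121; 0 0 0 0.121; 0 0 0 0.121; 0 0 0 0.121; -0.025 0.003 0 0; -0.025 0.003 0 0; -0.024 0.003 0 0; 0 0 0 0")

```text
t: 6.33
ee_pos: [0.5104, -0.0029, 0.0441]
ee_rot: [[0.013, -1.0, -0.002], [-1.0, -0.013, 0.006], [-0.006, 0.001, -1.0]]
wrist_force: [-0.6, 0.2, 0.4]
gripper_width: 0.41
grasp_force: 20.1
```

```bash
python3 look.py w2
```

```text
6.3333 [ 0.51043861 -0.00290374  0.04409344] 0.410170703550232 [-0.63664053  0.18822269  0.44875991]
```

View pics/w2.png

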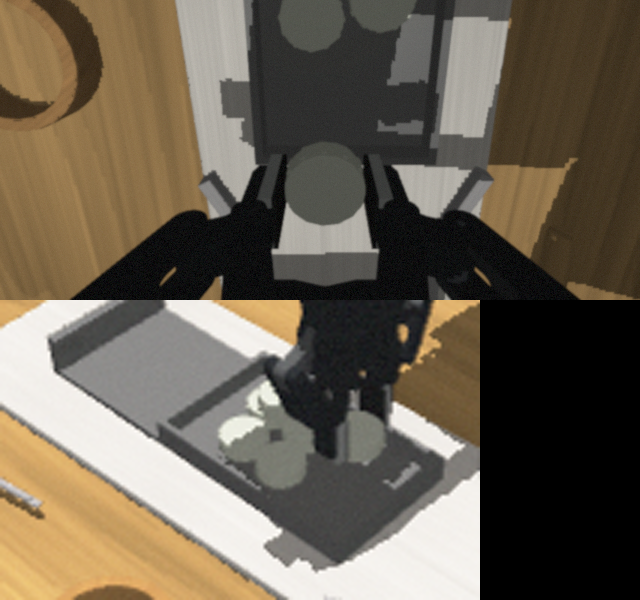

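Cap A is held, seen at (325,185). The tray's front wall runs along crop row ~157 from (257) to (436), and floor caps are at (312,15) and (382,5).

Run:
```python
from h import *
load_w('w2.npz')
for u,v,z in[(257,255,.032),(436,262,.032),(436,265,.032),(312,115,.029),(382,105,.029)]: print(u,v,ray('w',(u,v),z).round(4))
t=(0.4995,-0.1315,0.0095);print(to(t,np.array([.5104,-.0029])))
```

```text
257 255 [0.553  0.0148 0.032 ]
436 262 [0.4425 0.0181 0.032 ]
436 265 [0.4423 0.0202 0.032 ]
312 115 [ 0.5195 -0.0692  0.029 ]
382 105 [ 0.4819 -0.0749  0.029 ]
[ 12.1 128.5]
```

Request:
jog_arm(increments="0.003 -0.001 0 0; 0.003 -0.001 0 0; 0 0 0.02 0; 0 0 0.02 0; 0 0 0.01 0; 0 0 0.006 0; 0 0 0.003 0; 0 0 0.002 0; 0 0 0 0; 0 0 0 0")

```text
t: 7.27
ee_pos: [0.5149, -0.0119, -0.016]
ee_rot: [[0.008, -1.0, 0.002], [-1.0, -0.008, 0.004], [-0.004, -0.002, -1.0]]
wrist_force: [-0.5, 0.5, -0.5]
gripper_width: 0.406
grasp_force: 20.1
```

Request:
jog_arm(increments="0 0.003 0 0; 0 0 0 0; 0 0 0.002 0; 0 0 0 0; 0 0 0 0")

```text
t: 7.68
ee_pos: [0.5113, -0.0117, -0.0185]
ee_rot: [[0.008, -1.0, 0.001], [-1.0, -0.008, 0.004], [-0.004, -0.001, -1.0]]
wrist_force: [-0.4, 0.6, -0.3]
gripper_width: 0.406
grasp_force: 20.1
```

Request:
jog_arm(increments="0 0 0 0; 0 0 0 0; 0 0 0 0; 0 0 0 0; 0 0 -0.01 0; 0 0 -0.02 0; 0 0 -0.025 0; 0 0 -0.03 0; 0 0 0 0", grip=0.48)

```text
t: 8.43
ee_pos: [0.515, -0.0127, 0.0717]
ee_rot: [[0.009, -1.0, 0.009], [-1.0, -0.009, 0.003], [-0.003, -0.009, -1.0]]
wrist_force: [0.4, 0.3, 0.4]
gripper_width: 0.478
grasp_force: 0.0
```

Request:
jog_arm(increments="0 0 0 -0.12; 0 0 0 -0.12; 0 0 0 -0.12; 0 0 0 -0.12; 0 0 0 -0.12; 0 0 0 -0.12; 0 0 0 -0.12; 0 0 0 -0.12; 0 0 0 -0.12; 0 0 0 -0.12", grip=0.62)

```text
t: 9.27
ee_pos: [0.5111, -0.0121, 0.0667]
ee_rot: [[0.937, -0.349, 0.001], [-0.349, -0.937, 0.004], [-0.001, -0.004, -1.0]]
wrist_force: [-0.2, -0.6, -0.1]
gripper_width: 0.618
grasp_force: 0.0
```

Request:
jog_arm(increments="0 0 0 -0.12; 0 0 0 -0.12; 0 0 0 -0.12; -0.01 0.032 0 0; -0.01 0.032 0 0; -0.01 0.032 0 0; 0 0 0 0; 0 0 0 0; 0 0 0 0")

```text
t: 10.02
ee_pos: [0.481, -0.1078, 0.0662]
ee_rot: [[1.0, -0.004, 0.001], [-0.004, -1.0, 0.005], [0.001, -0.005, -1.0]]
wrist_force: [-0.1, -0.5, -0.5]
gripper_width: 0.62
grasp_force: 0.0
```

```bash
python3 look.py w3
```

```text
10.0167 [ 0.48101982 -0.10781205  0.06617984] 0.6201640995986742 [-0.08171052 -0.49386101 -0.48682238]
```

View pics/w3.png

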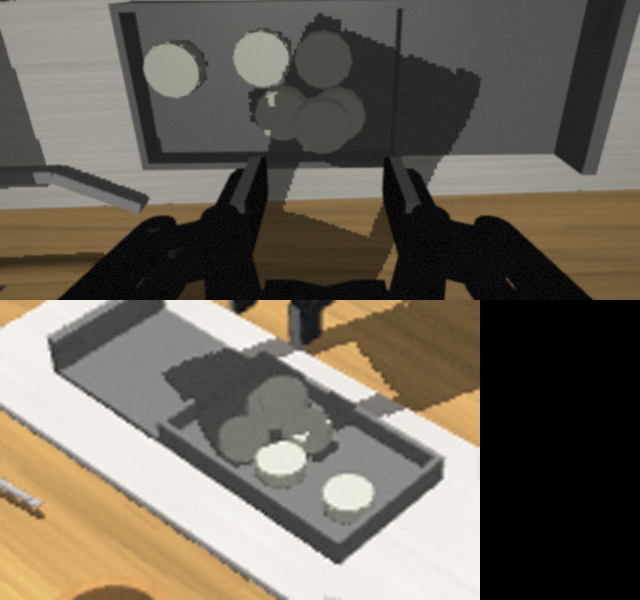

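Cap A now lies flat at crop (172,69). Cap B is still stacked at (322,124), with floor caps at (261,58), (323,58) and (281,112).

Run:
```python
from h import *
load_w('w3.npz')
t=(0.4995,-0.1315,0.0095)
for k,u,v,z in[('A',172,169,.029),('B',322,224,.043),('fl',261,158,.029),('fr',323,158,.029),('gl',280,212,.029),('gr',336,215,.029),('frontcorner-',148,267,.032),('frontcorner+',111,105,.032)]:
    X=ray('w',(u,v),z);print(k,X.round(4),to(t,X))
```

```text
A [ 0.5139 -0.0099  0.029 ] [ 15.5 121.4]
B [ 0.4817 -0.1058  0.043 ] [-17.6  25.9]
fl [ 0.5209 -0.0673  0.029 ] [22. 64.]
fr [ 0.5209 -0.1065  0.029 ] [21.6 24.8]
gl [ 0.4845 -0.0777  0.029 ] [-14.5  53.9]
gr [ 0.4824 -0.115   0.029 ] [-17.   16.7]
frontcorner- [0.4448 0.0155 0.032 ] [-53.3 147.5]
frontcorner+ [0.5535 0.0194 0.032 ] [ 55.5 150.4]
```

Request:
jog_arm(increments="0 -0.001 0.025 0; 0 0 0.02 0; 0 0 0.014 0; 0 0 0.007 0; 0 0 0.004 0; 0 0 0.002 0; 0 0 0 0; 0 0 0 0")

```text
t: 10.78
ee_pos: [0.4817, -0.1067, -0.0054]
ee_rot: [[1.0, -0.002, 0.002], [-0.002, -1.0, 0.004], [0.002, -0.004, -1.0]]
wrist_force: [-0.2, 0.0, -0.6]
gripper_width: 0.622
grasp_force: 0.0
```

Request:
jog_arm(increments="0 0 0 0; 0 0 0 0; 0 0 0 0; 0 0 0 0; 0 0 0 0; 0 0 0 0", grip=0.3)

```text
t: 11.28
ee_pos: [0.4817, -0.1069, -0.0052]
ee_rot: [[1.0, -0.003, 0.002], [-0.003, -1.0, 0.004], [0.002, -0.004, -1.0]]
wrist_force: [-1.2, 0.6, 6.7]
gripper_width: 0.409
grasp_force: 19.7
```

Request:
jog_arm(increments="0 0 -0.015 0; 0 0 -0.02 0; 0 0 -0.01 0; -0.003 -0.025 0 0; -0.004 -0.03 0 0; -0.004 -0.03 0 0; 0 0 0 0; 0 0 0 0; 0 0 0 0")

```text
t: 12.03
ee_pos: [0.4708, -0.0222, 0.0396]
ee_rot: [[1.0, -0.001, 0.002], [-0.001, -1.0, 0.004], [0.002, -0.004, -1.0]]
wrist_force: [0.2, -0.5, -0.6]
gripper_width: 0.413
grasp_force: 20.2
```

Request:
jog_arm(increments="0 0 0.02 0; 0 0 0.015 0; 0 0 0.01 0; 0 0 0.006 0; 0 0 0.004 0; 0 0 0.003 0; 0 0 0 0; 0 0 0 0")

```text
t: 12.7
ee_pos: [0.4707, -0.022, -0.0183]
ee_rot: [[1.0, -0.003, 0.001], [-0.003, -1.0, 0.004], [0.001, -0.004, -1.0]]
wrist_force: [0.3, 0.1, 0.3]
gripper_width: 0.413
grasp_force: 20.3
```

Release, rise, and move back toward the tray's end wall.

Request:
jog_arm(increments="0 0 0 0; 0 0 0 0; 0 0 0 0; 0 0 0 0; 0 0 -0.01 0; 0 0 -0.02 0; 0 0 -0.03 0; 0 0 -0.03 0; 0 0 -0.03 0; 0 0 0 0", grip=0.47)

```text
t: 13.53
ee_pos: [0.4741, -0.0228, 0.1064]
ee_rot: [[1.0, -0.002, 0.01], [-0.002, -1.0, 0.003], [0.01, -0.003, -1.0]]
wrist_force: [1.3, 0.3, 0.8]
gripper_width: 0.469
grasp_force: 0.0
```

Request:
jog_arm(increments="0.003 0.04 0 0; 0.003 0.04 0 0; 0.003 0.04 0 0; 0.003 0.04 0 0; 0.003 0.04 0 0; 0.003 0.04 0 0; 0 0 0 0; 0 0 0 0; 0 0 0 0")

```text
t: 14.28
ee_pos: [0.4867, -0.2615, 0.0996]
ee_rot: [[1.0, -0.003, -0.001], [-0.003, -1.0, 0.006], [-0.001, -0.006, -1.0]]
wrist_force: [-0.3, -1.0, -0.5]
gripper_width: 0.472
grasp_force: 0.0
```

Run:
```python
import cv2,numpy as np
from station import *
s=observe();c=camera('wrist');print(s['ee_pos'])
np.savez('w4.npz',p=s['ee_pos'],R=s['ee_rot'],M=c['mount'],K=c['camera_matrix'])
d=camera('top')['color'][170:285,240:500]
o=np.zeros((600,800,3),np.uint8);o[:345,:780]=cv2.resize(d,(780,345),interpolation=cv2.INTER_CUBIC)
o[345:,:640]=c['color'][50:305];cv2.imwrite('pics/w4.png',o)
```

```text
[ 0.48673885 -0.26150439  0.09959969]
```

View pics/w4.png

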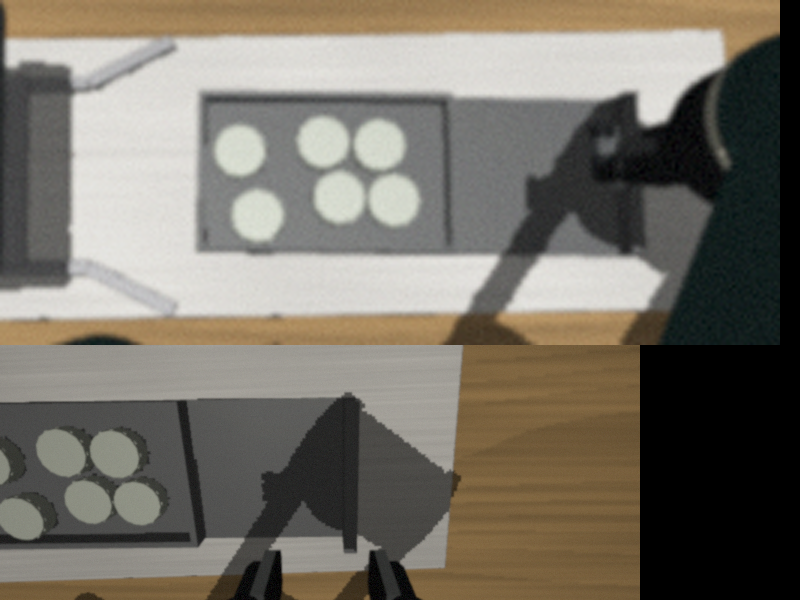

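All six caps lie flat, one deep, at crop (240,150), (258,215), (323,141), (380,145), (339,197) and (394,200). In the wrist view the end wall's top runs from (351,398) to (350,551). Next, the poses for the slide.

Run:
```python
from h import *
load_w('w4.npz');C['w4']=C['w'];load_w('w0.npz')
for u,v in[(359,103),(356,257),(343,105),(344,257)]: print('wall',ray('w4',(u,v),.045).round(4))
f=lambda a:np.round(a,1).tolist()
for n,q in(('p1',(.4970,.0184,.0352)),('p2',(.4994,.0148,.0340))):
  c,s=np.cos(q[2]),np.sin(q[2])
  for P in[(60,80),(-60,80),(90,20),(-90,20),(100,-380),(-100,-380)]:
    z=.022 if P[1]>0 else .01
    X=np.array([q[0]+(c*P[0]-s*P[1])/1e3,q[1]+(s*P[0]+c*P[1])/1e3,z]);a=proj('top',X)+.33
    print(n,P,f(X),'topcrop',f((a-[240,170])*3),'w0',f(proj('w',X)))
obs=[('top',tc(97,88),(60,80,22)),('top',tc(92,262),(-60,80,22)),('w',(148,124),(60,80,22)),('w',(163,235),(-60,80,22)),
('top',tc(721,31),(100,-380,10)),('top',tc(748,306),(-100,-380,10)),('top',tc(173,43),(88,20,22)),('top',tc(174,310),(-92,20,22)),('w',(570,252),(-100,-380,10)),('w',(607,73),(100,-380,10)),('w4',(462,50),(100,-373,10)),('w4',(445,272),(-100,-380,10))][:-2]+[('w4',(445,272),(-100,-380,10))]
q,r=fit(obs,0);print(q,np.degrees(q[2]),r.tolist())
```

```text
wall [ 0.5591 -0.2834  0.045 ]
wall [ 0.4475 -0.2845  0.045 ]
wall [ 0.5578 -0.273   0.045 ]
wall [ 0.4475 -0.2754  0.045 ]
p1 (60, 80) [0.6, 0.1, 0.0] topcrop [86.5, 89.0] w0 [146.2, 126.7]
p1 (-60, 80) [0.4, 0.1, 0.0] topcrop [85.4, 259.3] w0 [166.3, 235.8]
p1 (90, 20) [0.6, 0.0, 0.0] topcrop [170.7, 46.8] w0 [201.6, 94.2]
p1 (-90, 20) [0.4, 0.0, 0.0] topcrop [172.6, 302.1] w0 [222.9, 258.9]
p1 (100, -380) [0.6, -0.4, 0.0] topcrop [720.3, 30.6] w0 [606.8, 74.1]
p1 (-100, -380) [0.4, -0.4, 0.0] topcrop [747.3, 309.6] w0 [566.2, 255.3]
p2 (60, 80) [0.6, 0.1, 0.0] topcrop [91.8, 85.6] w0 [149.5, 124.3]
p2 (-60, 80) [0.4, 0.1, 0.0] topcrop [90.7, 255.7] w0 [169.1, 233.8]
p2 (90, 20) [0.6, 0.0, 0.0] topcrop [175.9, 43.6] w0 [205.1, 91.7]
p2 (-90, 20) [0.4, 0.0, 0.0] topcrop [177.7, 298.7] w0 [225.8, 257.0]
p2 (100, -380) [0.6, -0.4, 0.0] topcrop [725.3, 28.1] w0 [611.2, 72.1]
p2 (-100, -380) [0.4, -0.4, 0.0] topcrop [752.1, 306.9] w0 [569.5, 253.9]
[0.49859066 0.01702121 0.0381179 ] 2.1839950719324004 [[-2.9, -0.3], [-1.4, -1.6], [-0.8, 1.4], [4.5, -0.3], [0.2, -1.3], [0.5, -0.1], [-0.2, 1.5], [0.3, -2.4], [-1.9, 1.3], [1.7, -1.8], [0.1, 1.1]]
```

Request:
jog_arm(increments="0.008 0.009 0 -0.013; 0.008 0.0085 0 0; 0 0 0 0; 0 0 0.03 0; 0 0 0.03 0; 0 0 0.025 0; 0 0 0.015 0; 0 0 0.008 0; 0 0 0.005 0; 0 0 0 0")

```text
t: 15.22
ee_pos: [0.5039, -0.279, -0.0133]
ee_rot: [[1.0, 0.011, 0.0], [0.011, -1.0, 0.005], [0.0, -0.005, -1.0]]
wrist_force: [0.0, 0.4, -0.8]
gripper_width: 0.472
grasp_force: 0.0
```

Request:
jog_arm(increments="0 0 0 0; 0 0 0 0; 0 0 0 0; 0 0 0 0; 0 0 0 0; 0 0 0 0; 0 0 0 0", grip=0, force=40)

```text
t: 15.8
ee_pos: [0.5048, -0.2797, -0.0114]
ee_rot: [[1.0, 0.011, 0.003], [0.011, -1.0, 0.003], [0.003, -0.003, -1.0]]
wrist_force: [0.1, 0.7, 6.3]
gripper_width: 0.107
grasp_force: 40.5
```

Request:
jog_arm(increments="0 -0.004 0 0; 0.001 -0.006 0 -0.006; 0.001 -0.008 0 -0.007; 0.001 -0.008 0 -0.007; 0.001 -0.008 0 -0.006; 0 -0.008 0 0; 0 -0.008 0 0; 0 -0.005 0 0; 0 0 0 0")

```text
t: 16.55
ee_pos: [0.5078, -0.2245, -0.0115]
ee_rot: [[0.999, 0.037, 0.003], [0.037, -0.999, 0.003], [0.003, -0.002, -1.0]]
wrist_force: [2.1, -0.9, 6.8]
gripper_width: 0.104
grasp_force: 40.6
```

Run:
```python
import cv2,numpy as np
from station import *
s=observe();c=camera('wrist');print(s['ee_pos'],s['ee_rot'][:,0],s['wrist_force'],s['moment'])
np.savez('w5.npz',p=s['ee_pos'],R=s['ee_rot'],M=c['mount'],K=c['camera_matrix'])
d=camera('top')['color'][170:285,220:480]
o=np.zeros((600,800,3),np.uint8);o[:345,:780]=cv2.resize(d,(780,345),interpolation=cv2.INTER_CUBIC)
o[345:,:640]=c['color'][60:315];cv2.imwrite('pics/w5.png',o)
```

```text
[ 0.50778543 -0.2244722  -0.01147225] [0.99929789 0.03730298 0.00349472] [ 2.1052563  -0.92969358  6.77022369] [-0.26278492 -0.16792382  0.07628393]
```

View pics/w5.png

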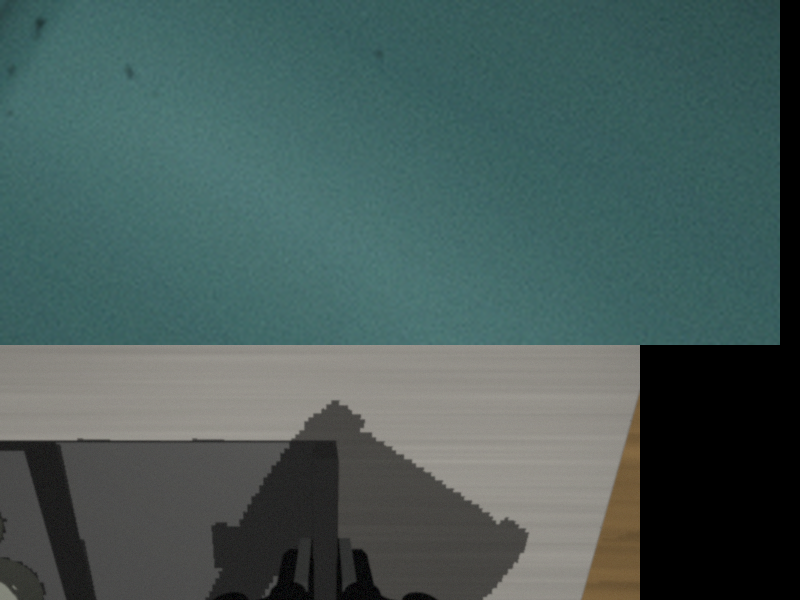

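The tray moved with the gripper. Its +x edge runs level at row 441, so it is square to the tool, and the wall's outer top corner is at (338,441), full row 156.

Run:
```python
from h import *
load_w('w5.npz')
X=ray('w',(338,157),.045);print(X)
for q in((.498,.017,.0369),(.4994,.0148,.034),(.4970,.0184,.0352)):print(to(q,X))
d=np.load('w5.npz');print(to((.498,.017,.0369),d['p']))
for v in (441,): print([ray('w',(u,v-285),z).round(4) for u,z in((240,.015),(100,.032))])
```

```text
[ 0.56716154 -0.22689875  0.045     ]
[  60.1 -246.3]
[  59.5 -243.9]
[  61.5 -247.6]
[   0.9 -241.7]
[array([ 0.56  , -0.1848,  0.015 ]), array([ 0.5613, -0.1337,  0.032 ])]
```

Request:
jog_arm(increments="0 -0.006 0 0; 0 -0.008 0 0; 0 -0.008 0 0; 0 -0.008 0 0; 0 -0.008 0 0; 0 -0.006 0 0; 0 0 0 0", force=25)

```text
t: 17.23
ee_pos: [0.506, -0.1804, -0.0114]
ee_rot: [[0.999, 0.037, 0.003], [0.037, -0.999, 0.003], [0.003, -0.003, -1.0]]
wrist_force: [0.8, -0.8, 6.2]
gripper_width: 0.109
grasp_force: 40.5
```

Request:
jog_arm(increments="0 -0.006 0 0; 0 -0.008 0 0; 0 -0.008 0 0; 0 -0.008 0 0; 0 -0.008 0 0; 0 -0.008 0 0; 0 -0.006 0 0; 0 0 0 0")

```text
t: 17.9
ee_pos: [0.5037, -0.128, -0.0115]
ee_rot: [[0.999, 0.037, 0.002], [0.037, -0.999, 0.004], [0.003, -0.004, -1.0]]
wrist_force: [1.5, 0.1, 5.7]
gripper_width: 0.107
grasp_force: 40.6
```

Request:
jog_arm(increments="0 -0.006 0 0; 0 -0.008 0 0; 0 -0.008 0 0; 0 -0.008 0 0; 0 -0.008 0 0; 0 -0.008 0 0; 0 -0.006 0 0; 0 0 0 0")

```text
t: 18.57
ee_pos: [0.5014, -0.0758, -0.0115]
ee_rot: [[0.999, 0.037, 0.002], [0.037, -0.999, 0.004], [0.002, -0.004, -1.0]]
wrist_force: [1.4, 0.3, 5.5]
gripper_width: 0.111
grasp_force: 40.5
```

Request:
jog_arm(increments="0 -0.006 0 0; 0 -0.008 0 0; 0 -0.008 0 0; 0 -0.008 0 0; 0 -0.008 0 0; 0 -0.008 0 0; 0 -0.006 0 0; 0 0 0 0")

```text
t: 19.23
ee_pos: [0.4991, -0.0237, -0.0115]
ee_rot: [[0.999, 0.037, 0.001], [0.037, -0.999, 0.005], [0.001, -0.005, -1.0]]
wrist_force: [0.5, 1.6, 3.8]
gripper_width: 0.108
grasp_force: 40.4
```

Request:
jog_arm(increments="0 -0.006 0 0; 0 -0.006 0 0; 0 -0.006 0 0; 0 -0.006 0 0; 0 0 0 0; 0 0 0 0")

```text
t: 19.73
ee_pos: [0.4981, 0.0001, -0.0114]
ee_rot: [[0.999, 0.036, 0.001], [0.036, -0.999, 0.005], [0.001, -0.005, -1.0]]
wrist_force: [0.5, 2.8, 5.0]
gripper_width: 0.108
grasp_force: 40.4
```

Request:
jog_arm(increments="0 -0.004 0 0; 0 -0.004 0 0; 0 -0.002 0 0; 0 0 0 0")

```text
t: 20.07
ee_pos: [0.4978, 0.0095, -0.0114]
ee_rot: [[0.999, 0.037, 0.001], [0.037, -0.999, 0.004], [0.001, -0.004, -1.0]]
wrist_force: [0.5, -2.3, 3.8]
gripper_width: 0.11
grasp_force: 40.2
```

Request:
jog_arm(increments="0 -0.002 0 0; 0 -0.001 0 0; 0 0 0 0; 0 0 0 0")

```text
t: 20.4
ee_pos: [0.4977, 0.0123, -0.0114]
ee_rot: [[0.999, 0.037, 0.001], [0.037, -0.999, 0.004], [0.001, -0.004, -1.0]]
wrist_force: [0.2, -4.5, 3.4]
gripper_width: 0.106
grasp_force: 40.2
```

Request:
jog_arm(increments="0 -0.001 0 0; 0 -0.001 0 0; 0 0 0 0; 0 0 0 0")

```text
t: 20.73
ee_pos: [0.4976, 0.0144, -0.0114]
ee_rot: [[0.999, 0.037, 0.001], [0.037, -0.999, 0.004], [0.001, -0.004, -1.0]]
wrist_force: [0.5, -5.9, 3.1]
gripper_width: 0.104
grasp_force: 40.2
```

Request:
jog_arm(increments="0 -0.001 0 0; 0 -0.001 0 0; 0 0 0 0; 0 0 0 0")

```text
t: 21.07
ee_pos: [0.4975, 0.0165, -0.0114]
ee_rot: [[0.999, 0.037, 0.0], [0.037, -0.999, 0.004], [0.001, -0.004, -1.0]]
wrist_force: [0.2, -5.3, 4.6]
gripper_width: 0.108
grasp_force: 40.2
```

Request:
jog_arm(increments="0 -0.001 0 0; 0 -0.001 0 0; 0 0 0 0; 0 0 0 0")

```text
t: 21.4
ee_pos: [0.4975, 0.0167, -0.0114]
ee_rot: [[0.999, 0.038, 0.001], [0.038, -0.999, 0.002], [0.001, -0.002, -1.0]]
wrist_force: [-0.3, -15.2, 2.2]
gripper_width: 0.109
grasp_force: 40.0
```

Request:
jog_arm(increments="0 0 0 0; 0 0 0 0; 0 0 0 0; 0 0 0 0; 0 0 -0.01 0; 0 0 -0.02 0; 0 0 -0.03 0; 0 0 -0.03 0; 0 0 0 0", grip=0.4)

```text
t: 22.15
ee_pos: [0.5012, 0.0183, 0.084]
ee_rot: [[0.999, 0.037, 0.009], [0.037, -0.999, 0.004], [0.009, -0.003, -1.0]]
wrist_force: [0.8, -0.2, 0.1]
gripper_width: 0.403
grasp_force: 0.0
```

Request:
jog_arm(increments="0 0.03 -0.02 0; 0 0.04 0 0; 0 0.04 0 0; 0 0.04 0 0; 0 0.04 0 0; 0 0.04 0 0; 0 0.04 0 0; 0 0.04 0 0; 0 0 0 0; 0 0 0 0")

```text
t: 22.98
ee_pos: [0.5087, -0.2936, 0.0972]
ee_rot: [[0.999, 0.033, 0.001], [0.033, -0.999, 0.004], [0.001, -0.004, -1.0]]
wrist_force: [0.2, 1.4, 0.1]
gripper_width: 0.399
grasp_force: 0.0
```

Run:
```python
import cv2,numpy as np
from station import *
s=observe();print(s['t'],s['ee_pos'],s['wrist_force'])
b=camera('scene')['color'][90:330,180:540]
d=camera('top')['color'][170:285,190:500]
o=np.zeros((600,720,3),np.uint8);o[:400,:600]=cv2.resize(b,(600,400),interpolation=cv2.INTER_CUBIC)
o[400:,:539]=cv2.resize(d,(539,200),interpolation=cv2.INTER_CUBIC);cv2.imwrite('pics/w6.png',o)
```

```text
22.9833 [ 0.50869482 -0.29356021  0.09721045] [0.2420635  1.35223318 0.098536  ]
```

View pics/w6.png

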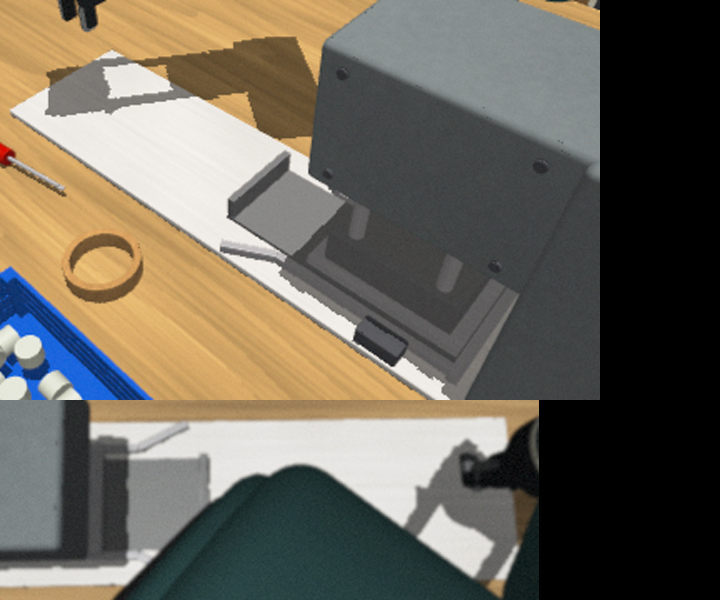

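The final view shows the tray under the head with its rear wall's +x corner at top crop (208,455). The block, tape and screwdriver are undisturbed. One numeric check that it is home, then I hand in.

Run:
```python
from h import *
X=ray('top',(190+208*310/539-.3,170+55*.575-.3),.045)
for q in((.498,.017,.0369),(.4994,.0148,.034),(.4970,.0184,.0352)):print(to(q,X))
```

```text
[49.2 -5.4]
[47.9 -3. ]
[50.2 -6.8]
```

```bash
python3 -c "
from station import *
print(close_job())"
```

```text
the job is handed in; nothing more can be done
None
```

I spread the six caps flat, one deep, in the tray, slid it home against the stop (about 15 N of contact; rear wall measured within 2 mm of its home position) and handed the job in at about 23 s; the caps were not visible under the head at the end.

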